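# Take the tall flask out of the water bath and hang its lid shut

### The job

The water bath cannot be closed because a tall stoppered flask was left in it: lift the flask out and set it down gently, upright, with its whole base on the grey heat-proof mat. Then lower the steel lid gently onto the bath so that both its hinge knuckles drop over the two hinge pins at the back and it lies fully shut, flush on the rim all round. Leave the short jar standing in the bath and the bottles, beaker, vial and jar around it where they are, and do not drop or bang the flask or the lid.

Things in the scene. Friction and masses are not known exactly. Their poses are not given: they have to be found in the camera images.
- bath: Bench water bath, empty, fixed: pale open-topped box 200 (x) x 250 (y) x 160 mm tall with a steel rim, walls 16 mm thick, flat inner floor 60 mm above the table. Origin: centre of its underside, on the table; x points to its back (away from the robot), y to its left, z up. The flask and the short jar stand on the inner floor, in either half. Two hinge brackets on the back, controls in front.
- pin_left (a point): Middle of the bath's left (+y) hinge pin: a level steel pin, 8 mm diameter, along the bath's y between two upright ears 36 mm apart inside. Its axis lies 117 mm behind the bath's middle, 80 mm to the left, 170 mm above the table (10 mm above the rim); the ears rise 5 mm above the axis. Axes as bath.
- pin_right (a point): The same on the right (-y) side.
- lid_handle (a point): Centre of the lid's grip, a black bar 14 mm thick (x), 120 long (y), 16 tall, 30 mm clear of the ridge below. Lid: loose gabled steel roof 200 (x) x 250 (y) mm, 34 mm high, 0.45 kg, right way up on the table. The point is over the lid's middle, 72 mm above its lower rim: shut, it is over the bath's middle, 232 mm above the table. x to the hinge edge, y left, z up; shut, axes as bath.
- lid_knuckle_left (a point): Seat of the lid's left knuckle: 117 mm from the lid's middle along its x, 80 mm left, 10 mm above its lower rim; meets pin_left when shut. The knuckle is an inverted U, 24 mm wide (y), with a 12 mm slot open downwards; its mouth, level with the lower rim, flares to 18 mm. Play over the pin: 2 mm either way in x, 6 mm in y. The bath's rim, not the slot, carries the lid.
- lid_knuckle_right (a point): The same on the lid's right (-y) side.
- flask_mid (a point): Centre (half-way up, 76 mm above its base) of the conical glass flask in the bath: 152 mm tall with its black rubber stopper, base 80 mm across, neck 32 mm across from 92 to 134 mm above the base, lip 38 mm across at 136-139 mm, stopper 34 mm across above. About 0.17 kg. z is up. In the bath, neck and stopper rise above the rim.
- jar_mid (a point): Centre of the short capped glass jar in the bath, 48 mm across, 66 mm tall: it fits under the lid and stays where it is.
- mat: Grey square heat-proof mat, 170 x 170 x 6 mm, fixed to the table. Origin: centre of its underside; its top is 6 mm above the table.
- wash_bottle: Not part of the job, to be left alone: white plastic wash bottle, 66 mm across, 168 mm to the top of its blue cap, bent blue spout. Origin: centre of its underside.
- reagent_bottle: Not part of the job, to be left alone: yellow plastic bottle, 68 mm across, 190 mm tall. Origin: centre of its underside.
- beaker: Not part of the job, to be left alone: small open glass beaker, 60 mm across, 75 mm tall. Origin: centre of its underside.
- vial: Not part of the job, to be left alone: brown glass vial with a black cap, 28 mm across, 50 mm tall. Origin: centre of its underside.
- sample_jar: Not part of the job, to be left alone: small glass jar with a white cap and a paper label, 44 mm across, 55 mm tall. Origin: centre of its underside.
Not all that is in view belongs to the job. What is shaped like the part that bears flask_mid but red is not meant. What is shaped like the part that bears jar_mid but yellow is not meant.

How it is judged:
On the way, in this order (a step that is already met when the one before it is completed fails the run):
1. the flask is out of the bath, stands upright with its base on the grey mat and is let go (x of flask_mid in the frame of mat between -0.046 and 0.046 m and y of flask_mid in the frame of mat between -0.046 and 0.046 m and z of flask_mid in the frame of mat between 0.078 and 0.086 m and angle between flask_mid's own z axis and vertical below 0.06 rad and contact force between flask and the fingers below 0.1 N), for 0.2 s.
2. the lid lies shut on the bath with both knuckles over their pins (distance between lid_knuckle_left and pin_left below 0.009 m and distance between lid_knuckle_right and pin_right below 0.009 m and z of lid_knuckle_left in the frame of bath between 0.166 and 0.173 m and z of lid_knuckle_right in the frame of bath between 0.166 and 0.173 m and z of lid_handle in the frame of bath between 0.228 and 0.236 m and angle between lid_handle's own z axis and vertical below 0.025 rad), for 0.2 s.
At the end, for the whole second after the job is handed in: Flask upright (0.06 rad) on the mat, its middle within 46 mm of the mat's middle along each side. Lid level (0.025 rad) and shut: handle within 4 mm of its shut height, both knuckles within 9 mm of their pins, 4 mm in height. Short jar upright in the bath. Flask and lid let go and at rest (all of step 1 and all of step 2 and x of jar_mid in the frame of bath between -0.09 and 0.09 m and y of jar_mid in the frame of bath between -0.115 and 0.115 m and z of jar_mid in the frame of bath between 0.085 and 0.1 m and angle between jar_mid's own z axis and vertical below 0.1 rad and contact force between lid and the fingers below 0.1 N and linear speed of each of flask, lid below 0.02 m/s); the robot touches nothing.
It fails at once if the flask is tipped over (more than 0.6 rad) or knocked against the bath (over 40 N) (angle between flask_mid's own z axis and vertical above 0.6 rad or contact force between flask and bath above 40 N).
It fails at once if the flask is dropped or banged down (faster than 0.25 m/s within 15 mm of standing on the mat) (horizontal distance between flask_mid and mat below 0.12 m and z of flask_mid in the frame of mat below 0.097 m and linear speed of flask above 0.25 m/s).
It fails at once if the lid is dropped or banged onto the bath (faster than 0.25 m/s within 15 mm of shut) (horizontal distance between lid_handle and bath below 0.06 m and z of lid_handle in the frame of bath below 0.247 m and linear speed of lid above 0.25 m/s).
It fails at once if the short jar in the bath is shifted by more than 20 mm or tipped (distance of jar_mid from where it was at the start of the episode above 0.02 m or angle between jar_mid's own z axis and vertical above 0.4 rad).
It fails at once if a bottle, the beaker, the vial or the labelled jar on the table is shifted by more than 30 mm (distance of any of wash_bottle, reagent_bottle, beaker, vial, sample_jar from where it was at the start of the episode above 0.03 m).
It also fails if it takes over 67 s, if anything falls off the work surface, if the arm or the gripper's body presses on something with over 40 N, if the wrist force passes 120 N, or if a joint passes its speed limit or range.

### The arm

A 7-joint arm with a two-finger parallel gripper is mounted at the origin on the work surface. World frame = base frame: x ahead of the robot, y to its left, z up, the work surface at z = 0. Lengths are in m, angles in rad, forces in N, time in s.
With the tool pointing down it reaches from about 0.425 to 0.925 m from the base axis. Payload 6.8 kg.
Tool frame: the origin (TCP) lies at the very end of the fingers, on their centre line; the grasp point (between the pads) lies 19 mm behind it (bot.grasp_offset is the distance from the TCP to the grasp point, in m); z points along the fingers, y is the direction in which the jaws open and shut (so a half turn about z gives the same grasp; the last joint's range is limited). The gripper opens to 85 mm and grips with 20 to 120 N. Pads are 22 mm wide; open, the fingers measure 114 mm over their backs; the gripper's body (76 mm by 85 mm) begins 54 mm behind the grasp point. The pads swing forward as they close: fully open they stand 13 mm farther back than shut.
Start: joints at [1.103, 0.477, 0.022, 1.555, -0.011, 1.109, -0.083], TCP at [0.238, -0.632, 0.231] pointing down, gripper open.
Joint ranges: [-2.96, 2.96], [-0.34, 2.1], [-1.41, 1.46], [0.24, 2.44], [-1.37, 4.51], [0.17, 1.92], [-2.96, 2.96]. Speed limits (rad/s): [2.39, 2.39, 3.14, 3.14, 3.14, 3.14, 3.14].

### API

Orientations are given as a unit quaternion [w, x, y, z].
In Python, from station import monitor, cams, bot, finder gives the robot as it stands.
- The arm moves only by the tool jog_arm, never from a script. Its argument "plan" is a list of rows, each an object of numbers: "x", "y", "z": the shift along the tool's x, y, z as a fraction of full scale; "wx", "wy", "wz": the turn, a rotation vector about the tool's x, y, z as a fraction of full scale. A call has 1 to 12 rows; each row is the pose to reach, as a shift and turn from the pose measured when the call began, along the tool's axes at that moment, turning the shorter way round; what a row does not reach only later rows make up. Full scale, the value 1, is 20 cm for a shift and 180 degrees for a turn. A row lasts 1/12 s, in which the tool goes at most 41.7 mm and 7.16 degrees, less where a joint would pass 70% of its speed; a pose out of reach is approached as far as the arm can. A call with a number of a shift or a turn outside -1 to 1 is refused whole. A call with a gripper value outside its range is refused whole. "hand" is the opening, from -1 (shut) to 1 (fully open), set as the call begins (left out, the last holds). The fingers move at their own pace and stop on an object; "grip_force" is the grip in N (left out, the last holds). Time passes only in rows, so rows that repeat a pose let the fingers close. It gives the time, the measured TCP pose, the force and the opening at its end, in the units of the state.
- monitor.get_obs(): the state, without advancing time (a new reading comes with each control period).
- cams.read_camera(name): name is "scene" or "top"; returns the picture (384x512x3 uint8, red, green, blue); there is no depth.
- cams.get_calibration(name): a dict with "fx", "fy", "cx", "cy" (pixels), "distortion" ([k1, k2, p1, p2, k3] as OpenCV has them; the pictures are not rectified), "extrinsics" (4x4, takes a point from world to camera coordinates). Camera axes: x right, y down, z forward; pixel columns grow to the right and rows downward; lengths in m; the calibration is good to about 2 mm. A picture is of the moment at which its call begins. get_calibration takes no time and is no camera call.
- bot.hand_in(): hands the job in, once; it reports no verdict.
Trained networks look in the newest picture that a camera, given by its name, has taken for a name from the list of things; names that differ only in an ending like _2 or _b are one class to them, and where a whole thing is asked for, a point or a joint stands for the part that bears it (a point fixed in the world has none). Each returns a list of dicts, best first, with "confidence" (0 to 1); they miss things now and then, are a little off and sometimes report something else, mostly with a low value. They report only what shows in the picture. A call takes as long as a camera call. They do not tell look-alikes from the thing itself.
- finder.find_in(camera, target): "bbox" ([left, top, width, height] in pixels, round what is visible of it).
- finder.place_of(camera, target): "location" ([column, row] in pixels: a listed point, or the origin of a listed thing).
The state is a dict: "t": time; "q": joint angles; "joint_vel": joint speeds; "joint_torque": joint torques, N m; "eef_pos": TCP position; "tool_rot": TCP orientation; "contact_force": force on the tool from outside, world axes, zero at the start; "torque": the same for the moment, N m; "gripper_width": opening from 0.0 (shut) to 1.0 (fully open).
Only numpy, scipy, OpenCV 4.12 (cv2) and the standard library are available. Lean on these libraries where they do the work, as an engineer would, in place of code of your own. Each camera call takes 0.05 s, during which the arm holds its last target. There are 200 camera calls.

## Working session

There is one attempt and no reset: what is moved stays moved. The work goes in short steps, Python scripts to look and compute and a tool call to move; the robot and the scene stay as the last step left them, time stands still between calls to the robot, and variables do not carry over. Pictures are saved under pics/ and viewed, about 8 in all and at most 12, crops included, and the job is handed in when it is done.

Besides the shell and the picture viewer there is one more tool, called after ">>>" by a JSON object that holds its "api" and its "payload". jog_arm: Moves the arm, as the interface text tells. Shift numbers are shares of 20 cm and turn numbers shares of 180 degrees, none past 1 either way. Its arguments: {"type":"object","properties":{"plan":{"type":"array","items":{"type":"object","properties":{"x":{"type":"number","minimum":-1,"maximum":1},"y":{"type":"number","minimum":-1,"maximum":1},"z":{"type":"number","minimum":-1,"maximum":1},"wx":{"type":"number","minimum":-1,"maximum":1},"wy":{"type":"number","minimum":-1,"maximum":1},"wz":{"type":"number","minimum":-1,"maximum":1}}}},"hand":{"type":"number"},"grip_force":{"type":"number"}},"required":["plan"]}

```bash
mkdir -p pics; ls; cat > h.py <<'E'
import numpy as np, cv2
from scipy.spatial.transform import Rotation as R
from station import monitor, cams, bot, finder
def cal(n):
    c=cams.get_calibration(n); K=np.array([[c['fx'],0,c['cx']],[0,c['fy'],c['cy']],[0,0,1.]])
    return K,np.array(c['distortion'],float),np.array(c['extrinsics'],float)
def ray(n,p):
    K,d,E=cal(n); u=cv2.undistortPoints(np.array([[p]],float),K,d)[0,0]
    r=E[:3,:3].T@np.array([u[0],u[1],1]); o=-E[:3,:3].T@E[:3,3]; return o,r/np.linalg.norm(r)
def at_z(n,p,z):
    o,r=ray(n,p); return o+r*(z-o[2])/r[2]
def tri(a,b):
    (o1,r1),(o2,r2)=ray('scene',a),ray('top',b)
    s=np.linalg.lstsq(np.c_[r1,-r2],o2-o1,rcond=None)[0]
    A,B=o1+s[0]*r1,o2+s[1]*r2; return (A+B)/2,np.linalg.norm(A-B)
def proj(n,P):
    K,d,E=cal(n); return cv2.projectPoints(np.array(P,float).reshape(-1,1,3),cv2.Rodrigues(E[:3,:3])[0],E[:3,3],K,d)[0][:,0]
def pic(n,f,s=1.5,crop=None):
    im=cams.read_camera(n)
    if crop: x,y,w,h=crop; im=im[y:y+h,x:x+w]
    cv2.imwrite('pics/'+f,cv2.resize(im,None,fx=s,fy=s,interpolation=cv2.INTER_CUBIC)[:,:,::-1])
E
cat > m.py <<'E'
from h import *
print(monitor.get_obs()['t'],monitor.get_obs()['eef_pos'],monitor.get_obs()['tool_rot'],bot.grasp_offset)
pic('scene','s0.png');pic('top','t0.png')
for n in ['scene','top']: print(n,-cal(n)[2][:3,:3].T@cal(n)[2][:3,3])
for t in ['bath','pin_left','pin_right','lid_handle','lid_knuckle_left','lid_knuckle_right','flask_mid','jar_mid','mat','wash_bottle','reagent_bottle','beaker','vial','sample_jar']:
    r={n:finder.place_of(n,t) for n in ['scene','top']}
    print(t,{n:[(np.round(q['location'],1).tolist(),round(q['confidence'],2)) for q in v[:3]] for n,v in r.items()})
    for a in r['scene'][:2]:
        for b in r['top'][:2]:
            P,e=tri(a['location'],b['location'])
            if e<.012: print('   ',P.round(4),round(e,4))
E
python3 m.py
```

```text
pics
0.0 [ 0.23741761 -0.63124619  0.23031473] [-8.76457280e-04  9.83862211e-01  1.78925484e-01 -2.28699870e-04] 0.0187
scene [ 1.21624327 -0.83098719  1.17568716]
top [0.38623041 0.07868365 1.29826499]
bath {'scene': [([232.8, 227.7], 0.78), ([214.5, 211.5], 0.63), ([278.0, 138.3], 0.46)], 'top': [([275.0, 208.3], 0.94)]}
    [ 0.5582 -0.0313 -0.0051] 0.0006
pin_left {'scene': [([278.3, 185.7], 0.7)], 'top': [([251.0, 166.2], 0.92), ([299.2, 165.6], 0.42)]}
    [0.673  0.062  0.1793] 0.0103
pin_right {'scene': [([246.1, 222.6], 0.7)], 'top': [([303.3, 163.8], 0.84), ([183.6, 199.0], 0.24)]}
    [ 0.6778 -0.1108  0.1701] 0.0037
lid_handle {'scene': [([278.6, 140.8], 0.71)], 'top': [([156.4, 226.2], 0.67)]}
    [0.4866 0.3755 0.0769] 0.0022
lid_knuckle_left {'scene': [([309.5, 153.7], 0.78)], 'top': [([143.9, 193.2], 0.74)]}
lid_knuckle_right {'scene': [([289.3, 175.7], 0.8)], 'top': [([185.0, 197.4], 0.88), ([277.7, 212.0], 0.6)]}
    [0.5931 0.2906 0.0112] 0.0081
flask_mid {'scene': [([275.5, 176.2], 0.74), ([233.9, 189.0], 0.72)], 'top': [([220.0, 195.2], 0.82), ([261.5, 204.9], 0.
[... 371 characters left out ...]
, 'top': [([99.5, 246.2], 0.63)]}
    [0.4224 0.5888 0.0155] 0.0001
reagent_bottle {'scene': [([208.0, 320.6], 0.88), ([293.3, 121.0], 0.42)], 'top': [([262.8, 208.1], 0.65), ([363.6, 168.7], 0.61), ([99.3, 242.2], 0.58)]}
    [ 0.7079 -0.3607 -0.0022] 0.0064
beaker {'scene': [([314.1, 202.7], 0.9), ([278.2, 141.0], 0.5)], 'top': [([205.6, 159.0], 0.65), ([274.5, 210.5], 0.29)]}
    [0.738  0.2207 0.0059] 0.0052
vial {'scene': [([269.7, 277.0], 0.55), ([235.9, 189.0], 0.51)], 'top': [([302.6, 151.0], 0.61)]}
    [ 7.744e-01 -1.355e-01 -5.000e-04] 0.0043
sample_jar {'scene': [([289.3, 176.7], 0.74), ([240.9, 295.0], 0.68)], 'top': [([332.5, 159.4], 0.55)]}
    [ 0.7407 -0.2433  0.0081] 0.0066
```

View pics/s0.png

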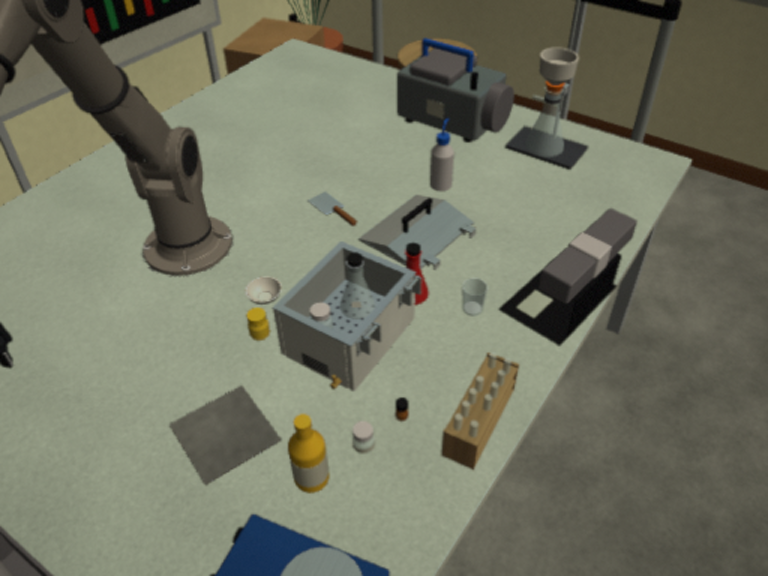

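View pics/t0.png

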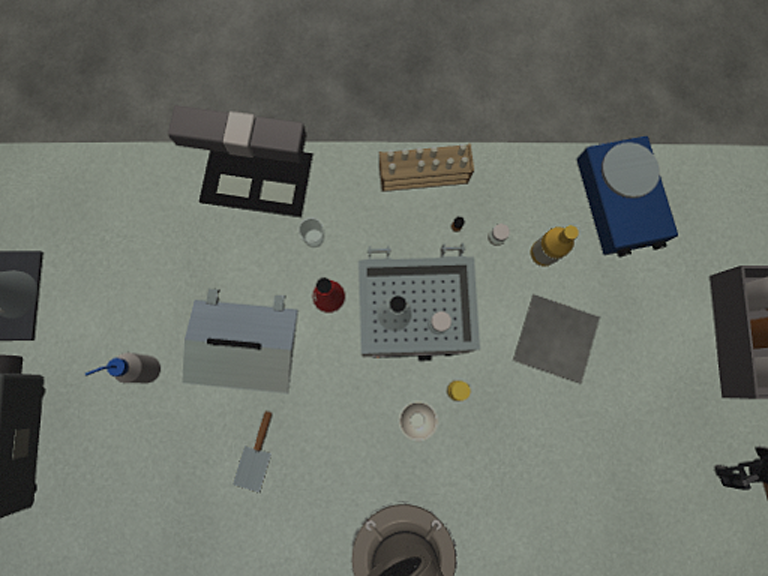

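The scene view shows the clear flask with its black stopper in the bath at about (236,175). The red look-alike stands outside at (275,170). The white-capped jar is in the bath at (213,208), and the yellow look-alike is outside at (172,215). In the top view the flask stopper is at (265,202), the red flask at (216,192), the white jar at (294,214), the yellow jar at (306,260), the lid handle at (156,229) and the mat at (371,226).

I'm choosing the clear flask and the white-capped jar inside the bath, and will check that in close crops.

```bash
python3 - <<'E'
from h import *
pic('top','t1.png',3.8,(115,155,210,110)); pic('scene','s1.png',5,(180,120,150,118))
for n in ['top','scene']:
  for t in ['flask_mid','jar_mid']:
    print(n,t,[(np.round(q['bbox'],1).tolist(),round(q['confidence'],2)) for q in finder.find_in(n,t)[:3]])
print(monitor.get_obs()['t'])
E
```

```text
top flask_mid [([250.3, 199.0, 23.6, 23.2], 0.93), ([211.4, 186.2, 19.6, 21.9], 0.86), ([238.7, 162.9, 82.0, 79.2], 0.42)]
top jar_mid [([287.7, 207.5, 10.9, 15.9], 0.76), ([297.9, 256.3, 18.5, 12.4], 0.53)]
scene flask_mid [([268.7, 162.6, 16.2, 38.5], 0.84), ([183.1, 162.2, 97.5, 96.7], 0.19)]
scene jar_mid [([165.8, 203.9, 18.1, 22.2], 0.84), ([208.2, 200.6, 15.3, 19.5], 0.66)]
1.8
```

View pics/t1.png

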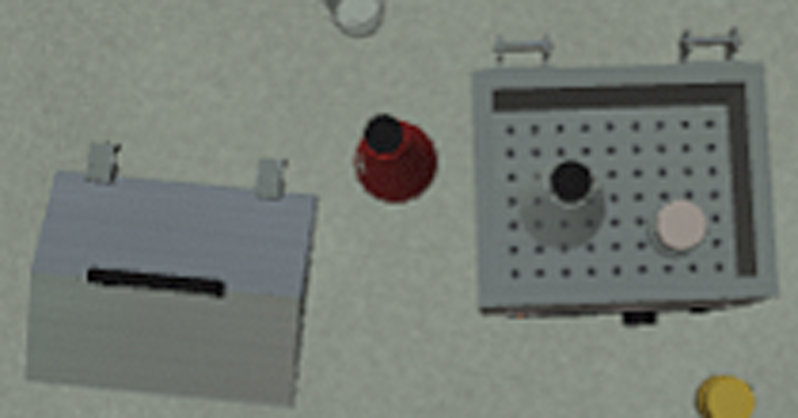

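View pics/s1.png

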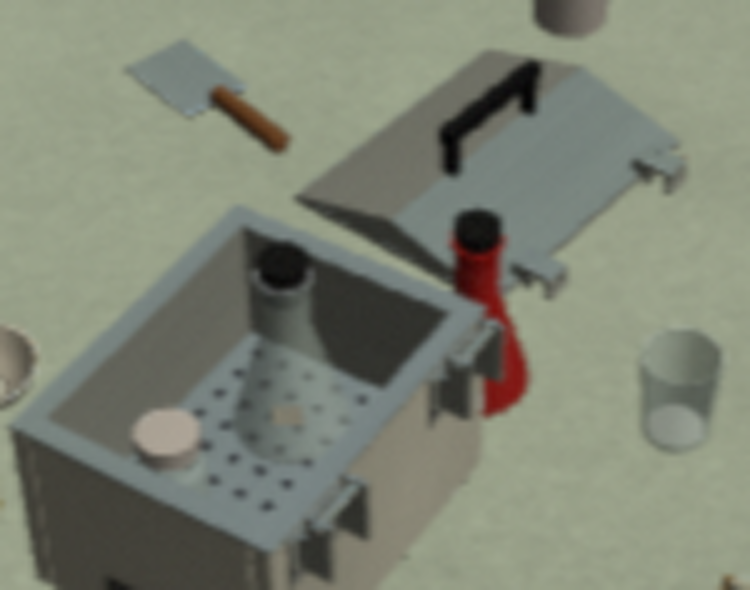

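The crops confirm it: the clear flask has its black stopper at top-crop (571,182) and scene-crop (284,262). The jar with the white cap stands beside it at (680,224), and the red flask and yellow jar are outside the bath. Next I fit the poses from hand-read corners.

```bash
cat > fit.py <<'E'
from h import *
from scipy.optimize import least_squares
T=lambda p:('top',[115+(p[0]+.5)/3.8-.5,155+(p[1]+.5)/3.8-.5])
S=lambda p:('scene',[180+(p[0]+.5)/5-.5,120+(p[1]+.5)/5-.5])
def fit(obs,x0,freez=False):
    def res(v):
        o=[]
        for P,(n,uv) in obs:
            W=R.from_euler('z',v[3]).apply(P)+v[:3]; o.append(proj(n,W)[0]-uv)
        return np.ravel(o)
    s=least_squares(res,x0,loss='soft_l1'); print(s.x.round(4),'yaw deg',round(np.degrees(s.x[3]),2)); print(np.round(res(s.x).reshape(-1,2),1).tolist()); return s.x
b=lambda x,y,z:np.array([x,y,z])
print('bath');fit([(b(.1,.125,.16),T((474,72))),(b(.1,-.125,.16),T((762,64))),(b(-.1,-.125,.16),T((777,297))),(b(-.1,.125,.16),T((481,308))),
 (b(.117,.08,.17),T((523,47))),(b(.117,-.08,.17),T((711,42))),
 (b(-.1,.125,.16),S((240,208))),(b(.1,.125,.16),S((487,312))),(b(-.1,-.125,.16),S((15,428))),(b(.1,-.125,.16),S((270,548))),(b(.117,.08,.17),S((476,340))),(b(.117,-.08,.17),S((340,503)))],[.56,-.03,0,0])
print('lid');fit([(b(.1,.125,0),T((55,172))),(b(.1,-.125,0),T((316,195))),(b(-.1,-.125,0),T((293,405))),(b(-.1,.125,0),T((27,380))),
 (b(0,.06,.08),T((88,275))),(b(0,-.06,.08),T((224,288))),
 (b(-.1,-.125,0),S((297,199))),(b(-.1,.125,0),S((487,52))),(b(.1,.125,0),S((680,145))),(b(0,.06,.08),S((533,66))),(b(0,-.06,.08),S((447,133)))],[.49,.375,0,-.1])
for nm,t,s in [('stopper top',(571,181),(284,258)),('handle mid',(156,282),(490,100)),('jar cap top',(680,224),(167,432))]:
    print(nm,tri(S(s)[1],T(t)[1]))
M=lambda p:[(p[0]+.5)/1.5-.5,(p[1]+.5)/1.5-.5]
print('mat top',[at_z('top',M(p),.006).round(3) for p in [(534,295),(600,317),(581,382),(514,346)]])
print('mat scene',[at_z('scene',M(p),.006).round(3) for p in [(171,430),(242,388),(280,435),(208,481)]])
E
python3 fit.py
```

```text
bath
[ 0.5546 -0.028  -0.0012  0.0322] yaw deg 1.85
[[-1.3, -0.3], [0.1, -0.6], [0.3, 0.0], [-1.2, -0.0], [-0.4, -0.0], [-0.1, -0.2], [-0.5, -0.7], [0.0, -0.7], [-1.5, -0.4], [0.3, 1.4], [-0.3, 1.5], [-0.6, 0.7]]
lid
[ 0.4794  0.3803  0.0009 -0.0898] yaw deg -5.15
[[0.4, -0.3], [0.4, -0.3], [0.2, 0.5], [-0.0, 0.6], [-0.7, -0.1], [-1.0, -0.3], [-0.4, 0.7], [-0.2, 0.6], [-0.0, 0.3], [0.9, -1.3], [-0.5, -0.0]]
stopper top (array([0.54818294, 0.01789687, 0.21367945]), np.float64(0.0005258616171150362))
handle mid (array([0.47866064, 0.37836389, 0.07710769]), np.float64(0.0003635821159008804))
jar cap top (array([ 0.523402  , -0.08077864,  0.12536181]), np.float64(0.0007715754181718487))
mat top [array([ 0.6  , -0.326,  0.006]), array([ 0.545, -0.485,  0.006]), array([ 0.39 , -0.428,  0.006]), array([ 0.476, -0.271,  0.006])]
mat scene [array([ 0.403, -0.434,  0.006]), array([ 0.45 , -0.273,  0.006]), array([ 0.595, -0.317,  0.006]), array([ 0.548, -0.475,  0.006])]
```

>>> {"api": "jog_arm", "payload": {"plan": [{"x": 0.3,"y": -0.37,"z": -0.35,"wz": -0.19},{"x": 0.6,"y": -0.74,"z": -0.35,"wz": -0.386},{"x": 0.6,"y": -0.74,"z": -0.35,"wz": -0.386},{"x": 0.6,"y": -0.74,"z": -0.35,"wz": -0.386},{"x": 0.6,"y": -0.74,"z": -0.35,"wz": -0.386},{"x": 0.6,"y": -0.74,"z": -0.35,"wz": -0.386},{"x": 0.6,"y": -0.74,"z": -0.35,"wz": -0.386},{"x": 0.6,"y": -0.74,"z": -0.35,"wz": -0.386},{"x": 0.6,"y": -0.74,"z": -0.35,"wz": -0.386},{"x": 0.6,"y": -0.74,"z": -0.35,"wz": -0.386},{"x": 0.6,"y": -0.74,"z": -0.35,"wz": -0.386},{"x": 0.6,"y": -0.74,"z": -0.35,"wz": -0.386}], "hand": 1}}

```text
invalid input at $.plan[0]: expected keys x, y, z, wx, wy, wz
```

>>> {"api": "jog_arm", "payload": {"plan": [{"x": 0.3,"y": -0.37,"z": -0.35,"wx": 0,"wy": 0,"wz": -0.19},{"x": 0.6,"y": -0.74,"z": -0.35,"wx": 0,"wy": 0,"wz": -0.386},{"x": 0.6,"y": -0.74,"z": -0.35,"wx": 0,"wy": 0,"wz": -0.386},{"x": 0.6,"y": -0.74,"z": -0.35,"wx": 0,"wy": 0,"wz": -0.386},{"x": 0.6,"y": -0.74,"z": -0.35,"wx": 0,"wy": 0,"wz": -0.386},{"x": 0.6,"y": -0.74,"z": -0.35,"wx": 0,"wy": 0,"wz": -0.386},{"x": 0.6,"y": -0.74,"z": -0.35,"wx": 0,"wy": 0,"wz": -0.386},{"x": 0.6,"y": -0.74,"z": -0.35,"wx": 0,"wy": 0,"wz": -0.386},{"x": 0.6,"y": -0.74,"z": -0.35,"wx": 0,"wy": 0,"wz": -0.386},{"x": 0.6,"y": -0.74,"z": -0.35,"wx": 0,"wy": 0,"wz": -0.386},{"x": 0.6,"y": -0.74,"z": -0.35,"wx": 0,"wy": 0,"wz": -0.386},{"x": 0.6,"y": -0.74,"z": -0.35,"wx": 0,"wy": 0,"wz": -0.386}], "hand": 1}}

```text
t: 2.8
eef_pos: [0.2978, -0.4511, 0.3014]
tool_rot: [0.0, 0.708, 0.707, -0.0]
contact_force: [-0.9, 0.4, -0.2]
gripper_width: 0.999
```

>>> {"api": "jog_arm", "payload": {"plan": [{"x": 1,"y": 0.75,"z": 0,"wx": 0,"wy": 0,"wz": 0},{"x": 1,"y": 0.75,"z": 0,"wx": 0,"wy": 0,"wz": 0},{"x": 1,"y": 0.75,"z": 0,"wx": 0,"wy": 0,"wz": 0},{"x": 1,"y": 0.75,"z": 0,"wx": 0,"wy": 0,"wz": 0},{"x": 1,"y": 0.75,"z": 0,"wx": 0,"wy": 0,"wz": 0},{"x": 1,"y": 0.75,"z": 0,"wx": 0,"wy": 0,"wz": 0},{"x": 1,"y": 0.75,"z": 0,"wx": 0,"wy": 0,"wz": 0}]}}

```text
t: 3.38
eef_pos: [0.4533, -0.2427, 0.3021]
tool_rot: [0.0, 0.704, 0.71, 0.002]
contact_force: [0.5, -0.2, -0.4]
gripper_width: 0.998
```

>>> {"api": "jog_arm", "payload": {"plan": [{"x": 1,"y": 0.5,"z": 0,"wx": 0,"wy": 0,"wz": 0},{"x": 1,"y": 0.5,"z": 0,"wx": 0,"wy": 0,"wz": 0},{"x": 1,"y": 0.5,"z": 0,"wx": 0,"wy": 0,"wz": 0},{"x": 1,"y": 0.5,"z": 0,"wx": 0,"wy": 0,"wz": 0},{"x": 1,"y": 0.5,"z": 0,"wx": 0,"wy": 0,"wz": 0},{"x": 1,"y": 0.5,"z": 0,"wx": 0,"wy": 0,"wz": 0}]}}

```text
t: 3.88
eef_pos: [0.553, -0.0371, 0.3034]
tool_rot: [0.0, 0.704, 0.71, 0.003]
contact_force: [-0.7, 0.4, -0.8]
gripper_width: 1.0
```

>>> {"api": "jog_arm", "payload": {"plan": [{"x": 0.276,"y": -0.025,"z": 0,"wx": 0,"wy": 0,"wz": 0},{"x": 0.276,"y": -0.025,"z": 0.0,"wx": 0,"wy": 0,"wz": 0},{"x": 0.276,"y": -0.025,"z": 0.2,"wx": 0,"wy": 0,"wz": 0},{"x": 0.276,"y": -0.025,"z": 0.29,"wx": 0,"wy": 0,"wz": 0},{"x": 0.276,"y": -0.025,"z": 0.29,"wx": 0,"wy": 0,"wz": 0},{"x": 0.276,"y": -0.025,"z": 0.29,"wx": 0,"wy": 0,"wz": 0}]}}

```text
t: 4.38
eef_pos: [0.5473, 0.0179, 0.2452]
tool_rot: [-0.001, 0.704, 0.71, 0.003]
contact_force: [1.0, 0.6, 0.2]
gripper_width: 1.001
```

```bash
python3 - <<'E'
from h import *
o=monitor.get_obs();print(o['t'],o['eef_pos'],o['tool_rot'],o['q'].round(2) if hasattr(o['q'],'round') else o['q'])
pic('scene','s2.png',5,(180,110,150,118))
E
```

```text
4.3833 [0.54731084 0.01788924 0.2452112 ] [-5.80274114e-04  7.04424698e-01  7.09773183e-01  2.74521636e-03] [ 0.33  0.31 -0.57  1.82  0.18  1.07 -0.31]
```

View pics/s2.png

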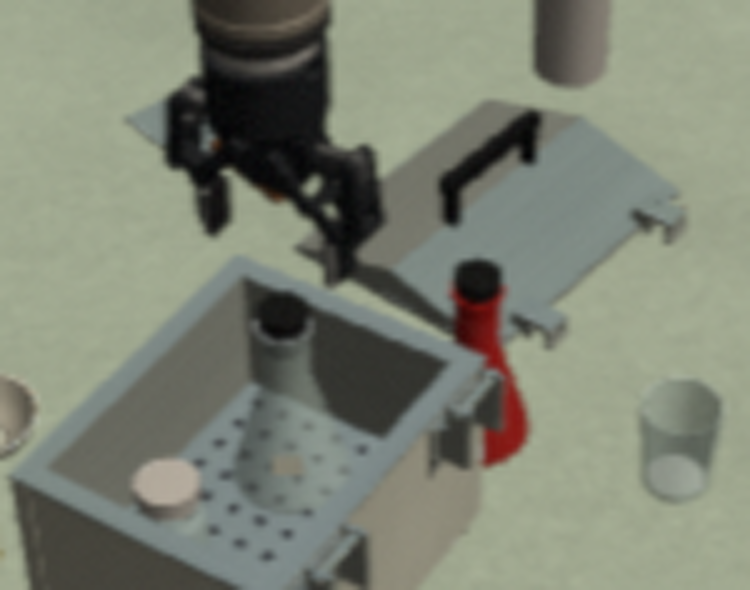

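The open fingers straddle the stopper along x: fingertips at crop (212,225) and (340,275), stopper at (284,310). I'm lowering to the neck and gripping.

>>> {"api": "jog_arm", "payload": {"plan": [{"x": 0,"y": 0.003,"z": 0.12,"wx": 0,"wy": 0,"wz": 0},{"x": 0,"y": 0.003,"z": 0.24,"wx": 0,"wy": 0,"wz": 0},{"x": 0,"y": 0.003,"z": 0.36,"wx": 0,"wy": 0,"wz": 0},{"x": 0,"y": 0.003,"z": 0.44,"wx": 0,"wy": 0,"wz": 0},{"x": 0,"y": 0.003,"z": 0.44,"wx": 0,"wy": 0,"wz": 0},{"x": 0,"y": 0.003,"z": 0.44,"wx": 0,"wy": 0,"wz": 0}]}}

```text
t: 4.93
eef_pos: [0.5501, 0.0182, 0.1596]
tool_rot: [0.001, 0.705, 0.709, 0.004]
contact_force: [0.3, -0.1, 0.9]
gripper_width: 0.999
```

>>> {"api": "jog_arm", "payload": {"plan": [{"x": 0,"y": 0,"z": 0,"wx": 0,"wy": 0,"wz": 0},{"x": 0,"y": 0,"z": 0,"wx": 0,"wy": 0,"wz": 0},{"x": 0,"y": 0,"z": 0,"wx": 0,"wy": 0,"wz": 0},{"x": 0,"y": 0,"z": 0,"wx": 0,"wy": 0,"wz": 0},{"x": 0,"y": 0,"z": 0,"wx": 0,"wy": 0,"wz": 0},{"x": 0,"y": 0,"z": 0,"wx": 0,"wy": 0,"wz": 0},{"x": 0,"y": 0,"z": 0,"wx": 0,"wy": 0,"wz": 0},{"x": 0,"y": 0,"z": 0,"wx": 0,"wy": 0,"wz": 0},{"x": 0,"y": 0,"z": 0,"wx": 0,"wy": 0,"wz": 0},{"x": 0,"y": 0,"z": 0,"wx": 0,"wy": 0,"wz": 0},{"x": 0,"y": 0,"z": 0,"wx": 0,"wy": 0,"wz": 0},{"x": 0,"y": 0,"z": 0,"wx": 0,"wy": 0,"wz": 0}], "hand": -1, "grip_force": 35}}

```text
t: 5.93
eef_pos: [0.5508, 0.0184, 0.1608]
tool_rot: [0.001, 0.705, 0.709, 0.005]
contact_force: [-1.4, -0.5, 5.2]
gripper_width: 0.419
```

>>> {"api": "jog_arm", "payload": {"plan": [{"x": 0,"y": 0,"z": -0.02,"wx": 0,"wy": 0,"wz": 0},{"x": 0,"y": 0,"z": -0.06,"wx": 0,"wy": 0,"wz": 0},{"x": 0,"y": 0,"z": -0.12,"wx": 0,"wy": 0,"wz": 0},{"x": 0,"y": 0,"z": -0.2,"wx": 0,"wy": 0,"wz": 0},{"x": 0,"y": 0,"z": -0.3,"wx": 0,"wy": 0,"wz": 0},{"x": 0,"y": 0,"z": -0.4,"wx": 0,"wy": 0,"wz": 0},{"x": 0,"y": 0,"z": -0.5,"wx": 0,"wy": 0,"wz": 0},{"x": 0,"y": 0,"z": -0.6,"wx": 0,"wy": 0,"wz": 0},{"x": 0,"y": 0,"z": -0.7,"wx": 0,"wy": 0,"wz": 0},{"x": 0,"y": 0,"z": -0.76,"wx": 0,"wy": 0,"wz": 0},{"x": 0,"y": 0,"z": -0.8,"wx": 0,"wy": 0,"wz": 0},{"x": 0,"y": 0,"z": -0.8,"wx": 0,"wy": 0,"wz": 0}]}}

```text
t: 6.93
eef_pos: [0.5502, 0.0178, 0.3227]
tool_rot: [0.002, 0.705, 0.709, 0.006]
contact_force: [0.2, 0.5, -1.7]
gripper_width: 0.412
```

```bash
python3 - <<'E'
from h import *
o=monitor.get_obs();print(o['t'],o['eef_pos'],o['gripper_width'],o['contact_force'])
pic('scene','s3.png',4,(150,70,190,145))
E
```

```text
6.9333 [0.55015666 0.01778247 0.3226999 ] 0.4116873875298112 [ 0.2241975   0.54320096 -1.66366173]
```

View pics/s3.png

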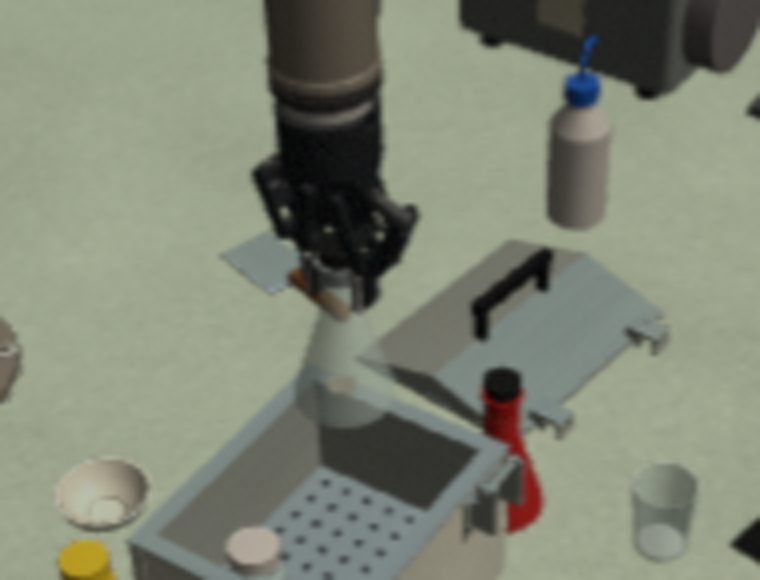

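The flask is out, hanging upright in the fingers above the bath at crop (343,360), and the jar is still standing at (253,550). I'm carrying the flask to the mat.

>>> {"api": "jog_arm", "payload": {"plan": [{"x": -0.04,"y": -0.005,"z": 0,"wx": 0.001,"wy": -0.001,"wz": 0},{"x": -0.12,"y": -0.015,"z": 0,"wx": 0.0036,"wy": -0.0018,"wz": 0},{"x": -0.24,"y": -0.03,"z": 0,"wx": 0.0036,"wy": -0.0018,"wz": 0},{"x": -0.37,"y": -0.045,"z": 0,"wx": 0.0036,"wy": -0.0018,"wz": 0},{"x": -0.5,"y": -0.06,"z": 0,"wx": 0.0036,"wy": -0.0018,"wz": 0},{"x": -0.63,"y": -0.08,"z": 0,"wx": 0.0036,"wy": -0.0018,"wz": 0},{"x": -0.76,"y": -0.1,"z": 0,"wx": 0.0036,"wy": -0.0018,"wz": 0},{"x": -0.88,"y": -0.11,"z": 0,"wx": 0.0036,"wy": -0.0018,"wz": 0},{"x": -0.96,"y": -0.12,"z": 0,"wx": 0.0036,"wy": -0.0018,"wz": 0},{"x": -1,"y": -0.125,"z": 0,"wx": 0.0036,"wy": -0.0018,"wz": 0}]}}

```text
t: 7.82
eef_pos: [0.5242, -0.1862, 0.3183]
tool_rot: [-0.001, 0.706, 0.708, -0.002]
contact_force: [-0.1, -0.0, -1.9]
gripper_width: 0.42
```

>>> {"api": "jog_arm", "payload": {"plan": [{"x": -0.04,"y": -0.005,"z": 0,"wx": 0,"wy": 0,"wz": 0},{"x": -0.12,"y": -0.015,"z": 0,"wx": 0,"wy": 0,"wz": 0},{"x": -0.24,"y": -0.03,"z": 0,"wx": 0,"wy": 0,"wz": 0},{"x": -0.37,"y": -0.045,"z": 0,"wx": 0,"wy": 0,"wz": 0},{"x": -0.5,"y": -0.06,"z": 0.04,"wx": 0,"wy": 0,"wz": 0},{"x": -0.63,"y": -0.08,"z": 0.1,"wx": 0,"wy": 0,"wz": 0},{"x": -0.76,"y": -0.1,"z": 0.2,"wx": 0,"wy": 0,"wz": 0},{"x": -0.86,"y": -0.11,"z": 0.3,"wx": 0,"wy": 0,"wz": 0},{"x": -0.93,"y": -0.12,"z": 0.4,"wx": 0,"wy": 0,"wz": 0},{"x": -0.96,"y": -0.125,"z": 0.48,"wx": 0,"wy": 0,"wz": 0},{"x": -0.96,"y": -0.125,"z": 0.52,"wx": 0,"wy": 0,"wz": 0},{"x": -0.96,"y": -0.125,"z": 0.52,"wx": 0,"wy": 0,"wz": 0}]}}

```text
t: 8.82
eef_pos: [0.4979, -0.377, 0.2119]
tool_rot: [-0.004, 0.706, 0.708, -0.002]
contact_force: [0.8, 0.4, -1.4]
gripper_width: 0.418
```

>>> {"api": "jog_arm", "payload": {"plan": [{"x": 0,"y": 0.01,"z": 0.04,"wx": -0.0027,"wy": -0.0009,"wz": 0},{"x": 0,"y": 0.01,"z": 0.1,"wx": -0.0027,"wy": -0.0009,"wz": 0},{"x": 0,"y": 0.01,"z": 0.16,"wx": -0.0027,"wy": -0.0009,"wz": 0},{"x": 0,"y": 0.01,"z": 0.22,"wx": -0.0027,"wy": -0.0009,"wz": 0},{"x": 0,"y": 0.01,"z": 0.28,"wx": -0.0027,"wy": -0.0009,"wz": 0},{"x": 0,"y": 0.01,"z": 0.34,"wx": -0.0027,"wy": -0.0009,"wz": 0},{"x": 0,"y": 0.01,"z": 0.39,"wx": -0.0027,"wy": -0.0009,"wz": 0},{"x": 0,"y": 0.01,"z": 0.43,"wx": -0.0027,"wy": -0.0009,"wz": 0},{"x": 0,"y": 0.01,"z": 0.46,"wx": -0.0027,"wy": -0.0009,"wz": 0},{"x": 0,"y": 0.01,"z": 0.475,"wx": -0.0027,"wy": -0.0009,"wz": 0},{"x": 0,"y": 0.01,"z": 0.475,"wx": -0.0027,"wy": -0.0009,"wz": 0},{"x": 0,"y": 0.01,"z": 0.475,"wx": -0.0027,"wy": -0.0009,"wz": 0}]}}

```text
t: 9.82
eef_pos: [0.4992, -0.377, 0.1172]
tool_rot: [0.0, 0.706, 0.708, -0.0]
contact_force: [-0.3, -0.4, -1.5]
gripper_width: 0.417
```

```bash
python3 - <<'E'
from h import *
o=monitor.get_obs();print(o['t'],o['eef_pos'],o['tool_rot'],o['contact_force'])
pic('scene','s4.png',5,(90,200,150,118))
E
```

```text
9.8167 [ 0.49922881 -0.37697594  0.11715017] [ 1.90882927e-04  7.06249555e-01  7.07962834e-01 -3.94241218e-04] [-0.34156753 -0.3591502  -1.50796635]
```

View pics/s4.png

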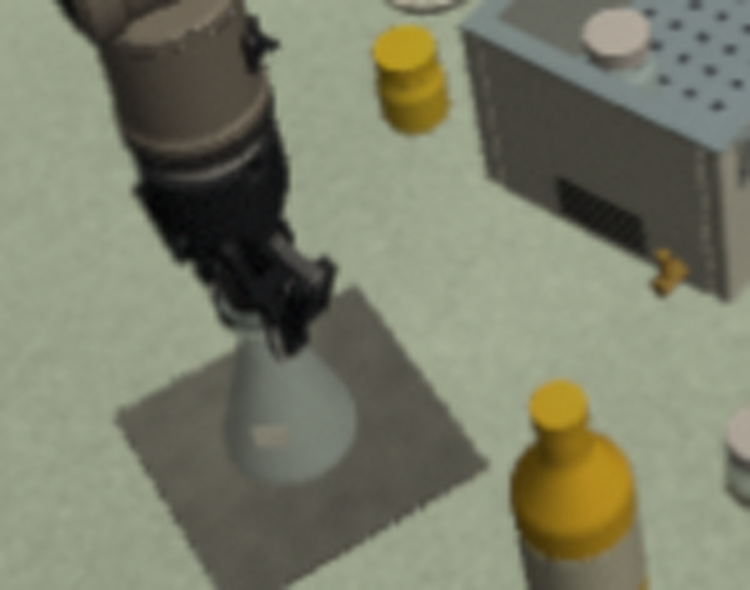

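The flask hangs above the middle of the mat, base at crop (292,445), with the mat spanning (118,415) to (487,465). I'm lowering the last centimetre slowly.

>>> {"api": "jog_arm", "payload": {"plan": [{"x": 0,"y": 0,"z": 0.01,"wx": 0,"wy": 0,"wz": 0},{"x": 0,"y": 0,"z": 0.02,"wx": 0,"wy": 0,"wz": 0},{"x": 0,"y": 0,"z": 0.03,"wx": 0,"wy": 0,"wz": 0},{"x": 0,"y": 0,"z": 0.037,"wx": 0,"wy": 0,"wz": 0},{"x": 0,"y": 0,"z": 0.044,"wx": 0,"wy": 0,"wz": 0},{"x": 0,"y": 0,"z": 0.05,"wx": 0,"wy": 0,"wz": 0},{"x": 0,"y": 0,"z": 0.055,"wx": 0,"wy": 0,"wz": 0},{"x": 0,"y": 0,"z": 0.055,"wx": 0,"wy": 0,"wz": 0},{"x": 0,"y": 0,"z": 0.055,"wx": 0,"wy": 0,"wz": 0}]}}

```text
t: 10.62
eef_pos: [0.4996, -0.3776, 0.1072]
tool_rot: [0.001, 0.706, 0.708, -0.0]
contact_force: [-2.1, 0.2, 4.2]
gripper_width: 0.415
```

>>> {"api": "jog_arm", "payload": {"plan": [{"x": 0,"y": 0,"z": 0,"wx": 0,"wy": 0,"wz": 0},{"x": 0,"y": 0,"z": 0,"wx": 0,"wy": 0,"wz": 0},{"x": 0,"y": 0,"z": 0,"wx": 0,"wy": 0,"wz": 0},{"x": 0,"y": 0,"z": 0,"wx": 0,"wy": 0,"wz": 0},{"x": 0,"y": 0,"z": 0,"wx": 0,"wy": 0,"wz": 0},{"x": 0,"y": 0,"z": 0,"wx": 0,"wy": 0,"wz": 0},{"x": 0,"y": 0,"z": 0,"wx": 0,"wy": 0,"wz": 0},{"x": 0,"y": 0,"z": 0,"wx": 0,"wy": 0,"wz": 0},{"x": 0,"y": 0,"z": 0,"wx": 0,"wy": 0,"wz": 0},{"x": 0,"y": 0,"z": 0,"wx": 0,"wy": 0,"wz": 0},{"x": 0,"y": 0,"z": 0,"wx": 0,"wy": 0,"wz": 0},{"x": 0,"y": 0,"z": 0,"wx": 0,"wy": 0,"wz": 0}], "hand": 1}}

```text
t: 11.62
eef_pos: [0.4996, -0.3776, 0.1072]
tool_rot: [0.001, 0.706, 0.708, -0.0]
contact_force: [0.4, -0.1, -0.9]
gripper_width: 0.998
```

>>> {"api": "jog_arm", "payload": {"plan": [{"x": 0,"y": 0,"z": -0.1,"wx": 0,"wy": 0,"wz": 0},{"x": 0,"y": 0,"z": -0.2,"wx": 0,"wy": 0,"wz": 0},{"x": 0,"y": 0,"z": -0.35,"wx": 0,"wy": 0,"wz": 0},{"x": 0,"y": 0,"z": -0.55,"wx": 0,"wy": 0,"wz": 0},{"x": 0,"y": 0,"z": -0.75,"wx": 0,"wy": 0,"wz": 0},{"x": 0,"y": 0,"z": -0.95,"wx": 0,"wy": 0,"wz": 0},{"x": 0,"y": 0,"z": -1,"wx": 0,"wy": 0,"wz": 0}]}}

```text
t: 12.2
eef_pos: [0.502, -0.3783, 0.3149]
tool_rot: [0.006, 0.706, 0.708, 0.001]
contact_force: [1.3, -0.8, -0.2]
gripper_width: 1.007
```

```bash
python3 - <<'E'
from h import *
o=monitor.get_obs();print(o['t'],o['eef_pos'],o['tool_rot'],o['gripper_width'])
pic('scene','s5.png',3,(90,180,150,118))
E
```

```text
12.2 [ 0.50204466 -0.37833051  0.31487054] [6.28520947e-03 7.06359996e-01 7.07824613e-01 6.07204880e-04] 1.0071187881695722
```

View pics/s5.png

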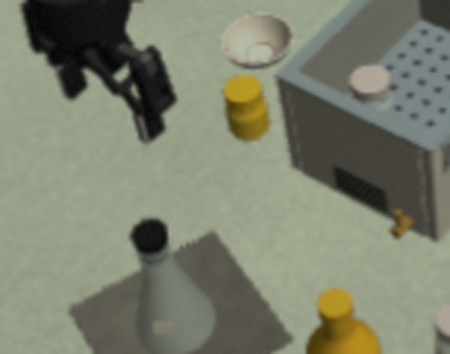

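The flask stands upright and released on the mat at crop (175,290), and the bath and jar look unchanged. Next is the lid handle.

>>> {"api": "jog_arm", "payload": {"plan": [{"x": 1,"y": 0,"z": 0,"wx": 0.003,"wy": 0.002,"wz": 0},{"x": 1,"y": 0,"z": 0,"wx": 0.003,"wy": 0.002,"wz": 0},{"x": 1,"y": 0,"z": 0,"wx": 0.003,"wy": 0.002,"wz": 0},{"x": 1,"y": 0,"z": 0,"wx": 0.003,"wy": 0.002,"wz": 0},{"x": 1,"y": 0,"z": 0,"wx": 0.003,"wy": 0.002,"wz": 0},{"x": 1,"y": 0,"z": 0,"wx": 0.003,"wy": 0.002,"wz": 0}]}}

```text
t: 12.75
eef_pos: [0.5021, -0.1699, 0.3127]
tool_rot: [-0.0, 0.703, 0.712, 0.0]
contact_force: [0.0, 1.3, 0.1]
gripper_width: 1.004
```

>>> {"api": "jog_arm", "payload": {"plan": [{"x": 1,"y": 0,"z": 0,"wx": 0,"wy": 0,"wz": 0},{"x": 1,"y": 0,"z": 0,"wx": 0,"wy": 0,"wz": 0},{"x": 1,"y": 0,"z": 0,"wx": 0,"wy": 0,"wz": 0},{"x": 1,"y": 0,"z": 0,"wx": 0,"wy": 0,"wz": 0},{"x": 1,"y": 0,"z": 0,"wx": 0,"wy": 0,"wz": 0},{"x": 1,"y": 0,"z": 0,"wx": 0,"wy": 0,"wz": 0}]}}

```text
t: 13.25
eef_pos: [0.4985, 0.0395, 0.3131]
tool_rot: [-0.001, 0.698, 0.716, 0.002]
contact_force: [-0.0, 0.4, 0.1]
gripper_width: 1.001
```

>>> {"api": "jog_arm", "payload": {"plan": [{"x": 1,"y": -0.1,"z": 0,"wx": 0,"wy": 0,"wz": 0.029},{"x": 1,"y": -0.1,"z": 0,"wx": 0,"wy": 0,"wz": 0.029},{"x": 1,"y": -0.1,"z": 0,"wx": 0,"wy": 0,"wz": 0.029},{"x": 1,"y": -0.1,"z": 0,"wx": 0,"wy": 0,"wz": 0.029},{"x": 1,"y": -0.1,"z": 0,"wx": 0,"wy": 0,"wz": 0.029},{"x": 1,"y": -0.1,"z": 0,"wx": 0,"wy": 0,"wz": 0.029},{"x": 1,"y": -0.1,"z": 0,"wx": 0,"wy": 0,"wz": 0.029}]}}

```text
t: 13.83
eef_pos: [0.4724, 0.2417, 0.3135]
tool_rot: [-0.002, 0.728, 0.686, 0.002]
contact_force: [1.7, 0.2, -0.0]
gripper_width: 1.0
```

>>> {"api": "jog_arm", "payload": {"plan": [{"x": 0.687,"y": -0.008,"z": 0,"wx": 0,"wy": -0.0018,"wz": 0.0097},{"x": 0.687,"y": -0.008,"z": 0,"wx": 0,"wy": -0.0018,"wz": 0.0097},{"x": 0.687,"y": -0.008,"z": 0.2,"wx": 0,"wy": -0.0018,"wz": 0.0097},{"x": 0.687,"y": -0.008,"z": 0.4,"wx": 0,"wy": -0.0018,"wz": 0.0097},{"x": 0.687,"y": -0.008,"z": 0.6,"wx": 0,"wy": -0.0018,"wz": 0.0097},{"x": 0.687,"y": -0.008,"z": 0.8,"wx": 0,"wy": -0.0018,"wz": 0.0097},{"x": 0.687,"y": -0.008,"z": 0.9,"wx": 0,"wy": -0.0018,"wz": 0.0097},{"x": 0.687,"y": -0.008,"z": 0.92,"wx": 0,"wy": -0.0018,"wz": 0.0097},{"x": 0.687,"y": -0.008,"z": 0.92,"wx": 0,"wy": -0.0018,"wz": 0.0097},{"x": 0.687,"y": -0.008,"z": 0.92,"wx": 0,"wy": -0.0018,"wz": 0.0097}]}}

```text
t: 14.67
eef_pos: [0.4804, 0.3796, 0.1318]
tool_rot: [0.0, 0.739, 0.674, 0.001]
contact_force: [0.2, 0.3, 0.8]
gripper_width: 1.0
```

```bash
python3 - <<'E'
from h import *
o=monitor.get_obs();print(o['t'],o['eef_pos'],o['tool_rot'])
r=R.from_quat(np.roll(o['tool_rot'],-1)).as_matrix();print(r.round(4),np.degrees(np.arctan2(r[1,0],r[0,0])))
pic('scene','s6.png',5,(210,75,150,118))
E
```

```text
14.6667 [0.48044699 0.37957179 0.13175164] [1.60318254e-04 7.38815906e-01 6.73906938e-01 6.85400700e-04]
[[ 9.170e-02  9.958e-01  1.200e-03]
 [ 9.958e-01 -9.170e-02  7.000e-04]
 [ 8.000e-04  1.200e-03 -1.000e+00]] 84.73870253206911
```

View pics/s6.png

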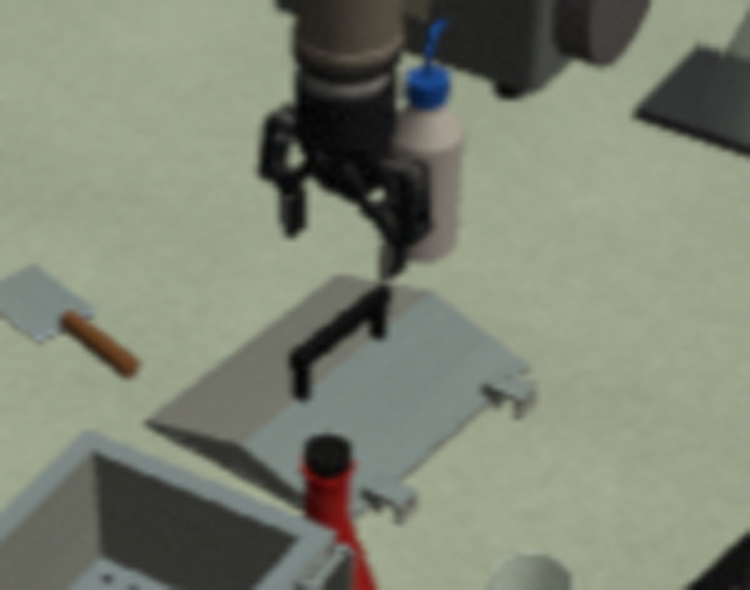

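The open jaws straddle the handle: fingertips at (290,225) and (395,265), bar below from (300,360) to (383,300). I'm lowering and gripping.

>>> {"api": "jog_arm", "payload": {"plan": [{"x": -0.003,"y": -0.006,"z": 0.1,"wx": 0,"wy": 0,"wz": 0},{"x": -0.003,"y": -0.006,"z": 0.2,"wx": 0,"wy": 0,"wz": 0},{"x": -0.003,"y": -0.006,"z": 0.3,"wx": 0,"wy": 0,"wz": 0},{"x": -0.003,"y": -0.006,"z": 0.37,"wx": 0,"wy": 0,"wz": 0},{"x": -0.003,"y": -0.006,"z": 0.392,"wx": 0,"wy": 0,"wz": 0},{"x": -0.003,"y": -0.006,"z": 0.392,"wx": 0,"wy": 0,"wz": 0},{"x": -0.003,"y": -0.006,"z": 0.392,"wx": 0,"wy": 0,"wz": 0}]}}

```text
t: 15.3
eef_pos: [0.4805, 0.3807, 0.0557]
tool_rot: [0.0, 0.739, 0.674, 0.003]
contact_force: [-0.3, -0.1, 0.3]
gripper_width: 0.998
```

>>> {"api": "jog_arm", "payload": {"plan": [{"x": 0,"y": 0,"z": 0,"wx": 0,"wy": 0,"wz": 0},{"x": 0,"y": 0,"z": 0,"wx": 0,"wy": 0,"wz": 0},{"x": 0,"y": 0,"z": 0,"wx": 0,"wy": 0,"wz": 0},{"x": 0,"y": 0,"z": 0,"wx": 0,"wy": 0,"wz": 0},{"x": 0,"y": 0,"z": 0,"wx": 0,"wy": 0,"wz": 0},{"x": 0,"y": 0,"z": 0,"wx": 0,"wy": 0,"wz": 0},{"x": 0,"y": 0,"z": 0,"wx": 0,"wy": 0,"wz": 0},{"x": 0,"y": 0,"z": 0,"wx": 0,"wy": 0,"wz": 0},{"x": 0,"y": 0,"z": 0,"wx": 0,"wy": 0,"wz": 0},{"x": 0,"y": 0,"z": 0,"wx": 0,"wy": 0,"wz": 0},{"x": 0,"y": 0,"z": 0,"wx": 0,"wy": 0,"wz": 0},{"x": 0,"y": 0,"z": 0,"wx": 0,"wy": 0,"wz": 0}], "hand": -1, "grip_force": 70}}

```text
t: 16.3
eef_pos: [0.4804, 0.3809, 0.0561]
tool_rot: [0.0, 0.739, 0.674, 0.003]
contact_force: [-1.3, -0.9, 5.5]
gripper_width: 0.148
```

>>> {"api": "jog_arm", "payload": {"plan": [{"x": 0,"y": 0,"z": -0.02,"wx": 0,"wy": 0,"wz": 0},{"x": 0,"y": 0,"z": -0.06,"wx": 0,"wy": 0,"wz": 0},{"x": 0,"y": 0,"z": -0.13,"wx": 0,"wy": 0,"wz": 0},{"x": 0,"y": 0,"z": -0.23,"wx": 0,"wy": 0,"wz": 0},{"x": 0,"y": 0,"z": -0.35,"wx": 0,"wy": 0,"wz": 0},{"x": 0,"y": 0,"z": -0.47,"wx": 0,"wy": 0,"wz": 0},{"x": 0,"y": 0,"z": -0.59,"wx": 0,"wy": 0,"wz": 0},{"x": 0,"y": 0,"z": -0.71,"wx": 0,"wy": 0,"wz": 0},{"x": 0,"y": 0,"z": -0.83,"wx": 0,"wy": 0,"wz": 0},{"x": 0,"y": 0,"z": -0.93,"wx": 0,"wy": 0,"wz": 0},{"x": 0,"y": 0,"z": -1,"wx": 0,"wy": 0,"wz": 0},{"x": 0,"y": 0,"z": -1,"wx": 0,"wy": 0,"wz": 0}]}}

```text
t: 17.3
eef_pos: [0.4804, 0.3817, 0.2606]
tool_rot: [0.0, 0.739, 0.674, 0.006]
contact_force: [0.2, 0.9, -3.2]
gripper_width: 0.149
```

>>> {"api": "jog_arm", "payload": {"plan": [{"x": -0.04,"y": 0.01,"z": -0.05,"wx": 0,"wy": 0,"wz": 0},{"x": -0.1,"y": 0.03,"z": -0.12,"wx": 0,"wy": 0,"wz": 0},{"x": -0.2,"y": 0.06,"z": -0.175,"wx": 0,"wy": 0,"wz": 0},{"x": -0.31,"y": 0.09,"z": -0.175,"wx": 0,"wy": 0,"wz": 0},{"x": -0.42,"y": 0.12,"z": -0.175,"wx": 0,"wy": 0,"wz": 0},{"x": -0.53,"y": 0.15,"z": -0.175,"wx": 0,"wy": 0,"wz": 0},{"x": -0.64,"y": 0.18,"z": -0.175,"wx": 0,"wy": 0,"wz": 0},{"x": -0.75,"y": 0.21,"z": -0.175,"wx": 0,"wy": 0,"wz": 0},{"x": -0.85,"y": 0.24,"z": -0.175,"wx": 0,"wy": 0,"wz": 0},{"x": -0.92,"y": 0.26,"z": -0.175,"wx": 0,"wy": 0,"wz": 0},{"x": -0.95,"y": 0.274,"z": -0.175,"wx": 0,"wy": 0,"wz": 0},{"x": -0.95,"y": 0.274,"z": -0.175,"wx": 0,"wy": 0,"wz": 0}]}}

```text
t: 18.3
eef_pos: [0.5176, 0.1846, 0.294]
tool_rot: [0.001, 0.74, 0.673, 0.005]
contact_force: [1.8, -0.3, -3.4]
gripper_width: 0.15
```

>>> {"api": "jog_arm", "payload": {"plan": [{"x": -0.04,"y": 0.01,"z": 0,"wx": 0,"wy": 0,"wz": -0.005},{"x": -0.12,"y": 0.03,"z": 0,"wx": 0,"wy": 0,"wz": -0.01},{"x": -0.23,"y": 0.06,"z": 0,"wx": 0,"wy": 0,"wz": -0.015},{"x": -0.35,"y": 0.1,"z": 0,"wx": 0,"wy": 0,"wz": -0.02},{"x": -0.47,"y": 0.13,"z": 0,"wx": 0,"wy": 0,"wz": -0.025},{"x": -0.59,"y": 0.17,"z": 0,"wx": 0,"wy": 0,"wz": -0.03},{"x": -0.71,"y": 0.2,"z": 0,"wx": 0,"wy": 0,"wz": -0.035},{"x": -0.82,"y": 0.235,"z": 0,"wx": 0,"wy": 0,"wz": -0.04},{"x": -0.92,"y": 0.26,"z": 0,"wx": 0,"wy": 0,"wz": -0.04},{"x": -0.98,"y": 0.28,"z": 0,"wx": 0,"wy": 0,"wz": -0.04},{"x": -1,"y": 0.284,"z": 0,"wx": 0,"wy": 0,"wz": -0.04},{"x": -1,"y": 0.284,"z": 0,"wx": 0,"wy": 0,"wz": -0.04}]}}

```text
t: 19.3
eef_pos: [0.5552, -0.0196, 0.2929]
tool_rot: [0.001, 0.696, 0.718, 0.005]
contact_force: [-0.1, -0.8, -4.0]
gripper_width: 0.153
```

```bash
python3 - <<'E'
from h import *
o=monitor.get_obs();print(o['t'],o['eef_pos'],o['tool_rot'])
r=R.from_quat(np.roll(o['tool_rot'],-1)).as_matrix();print(r[:,2].round(4),np.degrees(np.arctan2(r[1,0],r[0,0])))
E
```

```text
19.3 [ 0.55518902 -0.01963558  0.29290264] [5.96835835e-04 6.96377760e-01 7.17656147e-01 5.22628152e-03]
[ 0.0081  0.0067 -0.9999] 91.72577720985521
```

>>> {"api": "jog_arm", "payload": {"plan": [{"x": -0.01,"y": -0.002,"z": 0.03,"wx": 0.0013,"wy": -0.001,"wz": 0},{"x": -0.02,"y": -0.004,"z": 0.07,"wx": 0.0013,"wy": -0.001,"wz": 0},{"x": -0.03,"y": -0.004,"z": 0.12,"wx": 0.0013,"wy": -0.001,"wz": 0},{"x": -0.038,"y": -0.004,"z": 0.16,"wx": 0.0013,"wy": -0.001,"wz": 0},{"x": -0.038,"y": -0.004,"z": 0.19,"wx": 0.0013,"wy": -0.001,"wz": 0},{"x": -0.038,"y": -0.004,"z": 0.21,"wx": 0.0013,"wy": -0.001,"wz": 0},{"x": -0.038,"y": -0.004,"z": 0.21,"wx": 0.0013,"wy": -0.001,"wz": 0},{"x": -0.038,"y": -0.004,"z": 0.21,"wx": 0.0013,"wy": -0.001,"wz": 0}]}}

```text
t: 19.97
eef_pos: [0.5549, -0.0268, 0.2507]
tool_rot: [0.0, 0.696, 0.718, 0.003]
contact_force: [0.5, -0.6, -3.6]
gripper_width: 0.149
```

```bash
python3 - <<'E'
from h import *
o=monitor.get_obs();print(o['t'],o['eef_pos'],o['tool_rot'])
a=cams.read_camera('scene')[150:250,170:300]; b=cams.read_camera('top')[150:250,225:335]
s=lambda i,h,k:cv2.resize(i,None,fx=k,fy=k,interpolation=cv2.INTER_CUBIC)
A=s(a,0,6)
cv2.imwrite('pics/s7.png',A[:,:,::-1]); cv2.imwrite('pics/t7.png',s(b,0,6)[:,:,::-1])
for t in ['pin_left','pin_right','lid_knuckle_left','lid_knuckle_right','lid_handle']:
  L={}
  for n in ['scene','top']:
    L[n]=[(np.round(q['location'],1).tolist(),round(q['confidence'],2)) for q in finder.place_of(n,t)[:2]]
  print(t,L)
  if L['scene'] and L['top']: print(tri(L['scene'][0][0],L['top'][0][0]))
E
```

```text
19.9667 [ 0.55491583 -0.02677598  0.25071138] [1.33859166e-04 6.96297578e-01 7.17748377e-01 2.63316644e-03]
pin_left {'scene': [([277.0, 187.8], 0.64)], 'top': [([252.6, 168.7], 0.73)]}
(array([0.66857191, 0.05801942, 0.17036623]), np.float64(0.014185156000907138))
pin_right {'scene': [([251.3, 223.9], 0.63)], 'top': []}
lid_knuckle_left {'scene': [([272.8, 177.8], 0.62)], 'top': [([255.0, 163.0], 0.97)]}
(array([0.66752465, 0.04703111, 0.22365003]), np.float64(0.0006919122604565033))
lid_knuckle_right {'scene': [([246.6, 213.4], 0.83), ([232.1, 228.8], 0.73)], 'top': []}
lid_handle {'scene': [([227.4, 168.2], 0.94)], 'top': [([281.4, 194.6], 0.91), ([204.0, 156.5], 0.49)]}
(array([ 0.55862003, -0.03038579,  0.26796053]), np.float64(0.009580405376264102))
```

View pics/s7.png

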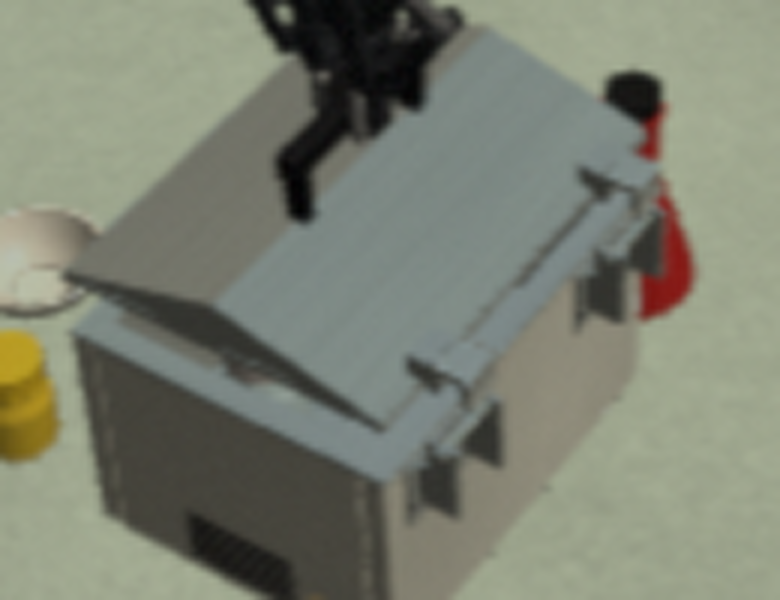

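The lid is about 35 mm above the rim. The right knuckle at (455,370) sits over the right pin at (465,430), and the left knuckle at (620,190) over the left pin at (630,235). I'll check the fit from above too.

View pics/t7.png

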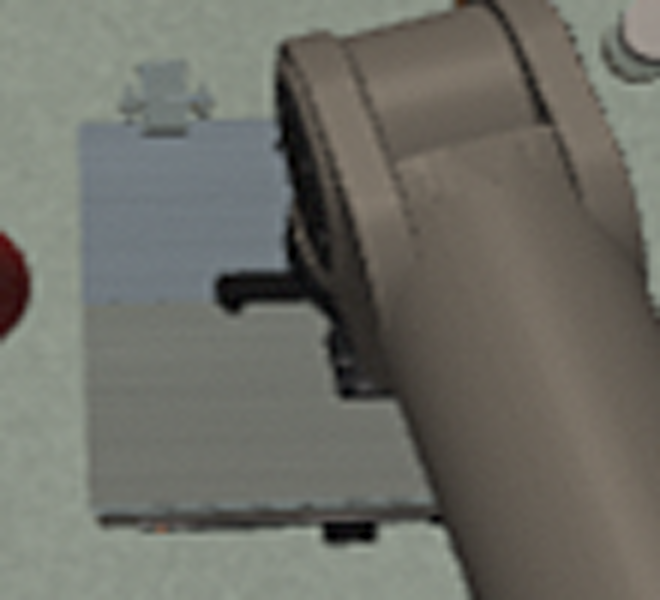

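```bash
cat > fit2.py <<'E'
from h import *
from scipy.optimize import least_squares
T=lambda p:('top',[225+(p[0]+.5)/6-.5,150+(p[1]+.5)/6-.5])
S=lambda p:('scene',[170+(p[0]+.5)/6-.5,150+(p[1]+.5)/6-.5])
def fit(obs,x0,z):
    def res(v): return np.ravel([proj(n,R.from_euler('z',v[2]).apply(P)+[v[0],v[1],z])[0]-uv for P,(n,uv) in obs])
    s=least_squares(res,x0,loss='soft_l1'); print(s.x.round(4),round(np.degrees(s.x[2]),2),np.round(res(s.x).reshape(-1,2),1).tolist()); return s.x
z=.2507-.0561
L=[((.1,.125,0),T((80,123))),((-.1,.125,0),T((92,516))),((0,.06,.08),T((217,290))),((.117,.08,.012),T((163,97)))]
Ls=[((.1,-.125,0),S((383,428))),((-.1,-.125,0),S((68,276))),((.1,.125,0),S((645,137))),((0,-.06,.08),S((285,157)))]
B=[((.117,.08,.175),T((167,103))),((-.1,.125,.16),T((99,520)))]
Bs=[((.1,-.125,.16),S((380,481))),((-.1,-.125,.16),S((77,334))),((.117,.08,.17),S((630,236))),((.117,-.08,.17),S((465,430)))]
l=[(np.array(p),q) for p,q in L+Ls]; b=[(np.array(p),q) for p,q in B+Bs]
print('lid');a=fit(l,[.555,-.027,.03],z);print('bath');c=fit(b,[.555,-.027,.03],0)
print('lid scene');fit(l[4:],[.555,-.027,.03],z);print('bath scene');fit(b[2:],[.555,-.027,.03],0)
print('lid top');fit(l[:4],[.555,-.027,.03],z)
print((c-a).round(4))
E
python3 fit2.py
```

```text
lid
[ 0.5532 -0.026   0.0324] 1.86 [[-0.7, 1.1], [-0.7, -0.1], [-0.4, 0.1], [-0.3, -1.3], [-0.1, 0.9], [-1.2, 0.5], [0.2, 0.2], [-0.5, 0.5]]
bath
[ 0.5546 -0.0297  0.0389] 2.23 [[-0.2, -0.1], [-0.3, -0.4], [0.9, 0.9], [-1.7, -0.2], [-0.4, -0.0], [-0.1, -0.4]]
lid scene
[ 0.5527 -0.0234  0.0309] 1.77 [[0.2, 0.3], [-0.8, -0.1], [0.5, -0.3], [-0.1, -0.1]]
bath scene
[ 0.5556 -0.0283  0.0282] 1.61 [[0.9, 0.8], [-1.2, -0.7], [0.2, 0.2], [-0.1, -0.4]]
lid top
[ 0.5531 -0.0276  0.0325] 1.86 [[-0.2, 1.1], [-0.2, -0.1], [0.2, 0.1], [0.2, -1.2]]
[ 0.0014 -0.0037  0.0065]
```

>>> {"api": "jog_arm", "payload": {"plan": [{"x": -0.008,"y": 0.004,"z": 0,"wx": 0,"wy": 0,"wz": 0},{"x": -0.015,"y": 0.0075,"z": 0.01,"wx": 0,"wy": 0,"wz": 0},{"x": -0.015,"y": 0.0075,"z": 0.025,"wx": 0,"wy": 0,"wz": 0},{"x": -0.015,"y": 0.0075,"z": 0.045,"wx": 0,"wy": 0,"wz": 0},{"x": -0.015,"y": 0.0075,"z": 0.06,"wx": 0,"wy": 0,"wz": 0},{"x": -0.015,"y": 0.0075,"z": 0.07,"wx": 0,"wy": 0,"wz": 0},{"x": -0.015,"y": 0.0075,"z": 0.08,"wx": 0,"wy": 0,"wz": 0},{"x": -0.015,"y": 0.0075,"z": 0.09,"wx": 0,"wy": 0,"wz": 0},{"x": -0.015,"y": 0.0075,"z": 0.095,"wx": 0,"wy": 0,"wz": 0},{"x": -0.015,"y": 0.0075,"z": 0.095,"wx": 0,"wy": 0,"wz": 0}]}}

```text
t: 21.4
eef_pos: [0.5565, -0.0299, 0.2316]
tool_rot: [0.0, 0.696, 0.718, 0.003]
contact_force: [-1.3, -0.9, -3.3]
gripper_width: 0.144
```

>>> {"api": "jog_arm", "payload": {"plan": [{"x": 0,"y": 0,"z": 0.008,"wx": 0,"wy": 0,"wz": 0},{"x": 0,"y": 0,"z": 0.016,"wx": 0,"wy": 0,"wz": 0},{"x": 0,"y": 0,"z": 0.024,"wx": 0,"wy": 0,"wz": 0},{"x": 0,"y": 0,"z": 0.03,"wx": 0,"wy": 0,"wz": 0},{"x": 0,"y": 0,"z": 0.03,"wx": 0,"wy": 0,"wz": 0},{"x": 0,"y": 0,"z": 0.03,"wx": 0,"wy": 0,"wz": 0}]}}

```text
t: 21.9
eef_pos: [0.5565, -0.0298, 0.2256]
tool_rot: [0.0, 0.696, 0.718, 0.003]
contact_force: [-0.2, -0.2, -3.6]
gripper_width: 0.148
```

>>> {"api": "jog_arm", "payload": {"plan": [{"x": 0,"y": 0,"z": 0.008,"wx": 0,"wy": 0,"wz": 0},{"x": 0,"y": 0,"z": 0.016,"wx": 0,"wy": 0,"wz": 0},{"x": 0,"y": 0,"z": 0.024,"wx": 0,"wy": 0,"wz": 0},{"x": 0,"y": 0,"z": 0.03,"wx": 0,"wy": 0,"wz": 0},{"x": 0,"y": 0,"z": 0.03,"wx": 0,"wy": 0,"wz": 0},{"x": 0,"y": 0,"z": 0.03,"wx": 0,"wy": 0,"wz": 0}]}}

```text
t: 22.4
eef_pos: [0.5564, -0.0298, 0.2194]
tool_rot: [0.0, 0.696, 0.718, 0.002]
contact_force: [-0.6, -1.1, -3.5]
gripper_width: 0.151
```

Still no contact, so I'm lowering the last few millimetres onto the rim.

>>> {"api": "jog_arm", "payload": {"plan": [{"x": 0,"y": 0,"z": 0.005,"wx": 0,"wy": 0,"wz": 0},{"x": 0,"y": 0,"z": 0.01,"wx": 0,"wy": 0,"wz": 0},{"x": 0,"y": 0,"z": 0.015,"wx": 0,"wy": 0,"wz": 0},{"x": 0,"y": 0,"z": 0.018,"wx": 0,"wy": 0,"wz": 0},{"x": 0,"y": 0,"z": 0.02,"wx": 0,"wy": 0,"wz": 0},{"x": 0,"y": 0,"z": 0.02,"wx": 0,"wy": 0,"wz": 0}]}}

```text
t: 22.9
eef_pos: [0.5564, -0.0298, 0.2161]
tool_rot: [0.0, 0.696, 0.718, 0.002]
contact_force: [-2.7, -0.2, 4.1]
gripper_width: 0.149
```

>>> {"api": "jog_arm", "payload": {"plan": [{"x": 0,"y": 0,"z": 0,"wx": 0,"wy": 0,"wz": 0},{"x": 0,"y": 0,"z": 0,"wx": 0,"wy": 0,"wz": 0},{"x": 0,"y": 0,"z": 0,"wx": 0,"wy": 0,"wz": 0},{"x": 0,"y": 0,"z": 0,"wx": 0,"wy": 0,"wz": 0},{"x": 0,"y": 0,"z": 0,"wx": 0,"wy": 0,"wz": 0},{"x": 0,"y": 0,"z": 0,"wx": 0,"wy": 0,"wz": 0},{"x": 0,"y": 0,"z": 0,"wx": 0,"wy": 0,"wz": 0},{"x": 0,"y": 0,"z": 0,"wx": 0,"wy": 0,"wz": 0},{"x": 0,"y": 0,"z": 0,"wx": 0,"wy": 0,"wz": 0},{"x": 0,"y": 0,"z": 0,"wx": 0,"wy": 0,"wz": 0},{"x": 0,"y": 0,"z": 0,"wx": 0,"wy": 0,"wz": 0},{"x": 0,"y": 0,"z": 0,"wx": 0,"wy": 0,"wz": 0}], "hand": 1}}

```text
t: 23.9
eef_pos: [0.5564, -0.0298, 0.216]
tool_rot: [0.0, 0.696, 0.718, 0.002]
contact_force: [-0.1, 0.1, 1.0]
gripper_width: 0.997
```

>>> {"api": "jog_arm", "payload": {"plan": [{"x": 0,"y": 0,"z": -0.1,"wx": 0,"wy": 0,"wz": 0},{"x": 0,"y": 0,"z": -0.2,"wx": 0,"wy": 0,"wz": 0},{"x": 0,"y": 0,"z": -0.35,"wx": 0,"wy": 0,"wz": 0},{"x": 0,"y": 0,"z": -0.5,"wx": 0,"wy": 0,"wz": 0},{"x": 0,"y": 0,"z": -0.65,"wx": 0,"wy": 0,"wz": 0},{"x": 0,"y": 0,"z": -0.75,"wx": 0,"wy": 0,"wz": 0},{"x": 0,"y": 0,"z": -0.75,"wx": 0,"wy": 0,"wz": 0}]}}

```text
t: 24.48
eef_pos: [0.558, -0.0297, 0.3711]
tool_rot: [0.003, 0.696, 0.718, 0.005]
contact_force: [0.6, -0.3, 0.5]
gripper_width: 1.002
```

>>> {"api": "jog_arm", "payload": {"plan": [{"x": 0.9,"y": -0.5,"z": 0,"wx": 0,"wy": 0,"wz": 0},{"x": 0.9,"y": -0.5,"z": 0,"wx": 0,"wy": 0,"wz": 0},{"x": 0.9,"y": -0.5,"z": 0,"wx": 0,"wy": 0,"wz": 0},{"x": 0.9,"y": -0.5,"z": 0,"wx": 0,"wy": 0,"wz": 0},{"x": 0.9,"y": -0.5,"z": 0,"wx": 0,"wy": 0,"wz": 0},{"x": 0.9,"y": -0.5,"z": 0,"wx": 0,"wy": 0,"wz": 0},{"x": 0.9,"y": -0.5,"z": 0,"wx": 0,"wy": 0,"wz": 0}]}}

```text
t: 25.07
eef_pos: [0.4513, 0.1493, 0.3704]
tool_rot: [0.004, 0.694, 0.719, 0.005]
contact_force: [0.2, 0.0, -0.8]
gripper_width: 1.001
```

```bash
python3 - <<'E'
from h import *
o=monitor.get_obs();print(o['t'],o['eef_pos'])
a=cams.read_camera('scene'); b=cams.read_camera('top')
s=lambda i,k:cv2.resize(i,None,fx=k,fy=k,interpolation=cv2.INTER_CUBIC)
A=s(a[160:245,180:290],5); A=A[:400]                       # 550x400
B=s(b[150:250,225:345],2.6)
C=s(a[240:330,90:200],2.2)
W=np.zeros((600,790,3),np.uint8); W[:A.shape[0],:550]=A[:,:550]
W[:198,552:552+238]=C[:198,:238]; B=B[:260]; W[200+140:600,550-0:790]=0
W[205:205+260,552:790]=B[:,:238]
cv2.imwrite('pics/end.png',W[:,:,::-1])
for t in ['pin_left','pin_right','lid_knuckle_left','lid_knuckle_right','lid_handle','flask_mid','mat','bath']:
  L={}
  for n in ['scene','top']:
    L[n]=[(np.round(q['location'],1).tolist(),round(q['confidence'],2)) for q in finder.place_of(n,t)[:2]]
  print(t,L)
  for p in L['scene']:
    for q in L['top']:
      P,e=tri(p[0],q[0])
      if e<.012: print('   ',P.round(4),round(e,4))
c,sn=np.cos(.033),np.sin(.033)
for P in [(.117,.08,.17),(.117,-.08,.17),(0,0,.232),(.1,.125,.16),(.1,-.125,.16),(-.1,-.125,.16),(-.1,.125,.16)]:
  w=[.5546+c*P[0]-sn*P[1],-.0288+sn*P[0]+c*P[1],P[2]];print(P,proj('scene',w)[0].round(1),proj('top',w)[0].round(1))
E
```

```text
25.0667 [0.45129116 0.14929193 0.37041592]
pin_left {'scene': [([277.9, 187.0], 0.74)], 'top': [([252.4, 168.3], 0.92)]}
pin_right {'scene': [([249.2, 221.8], 0.97)], 'top': [([301.7, 166.1], 0.87)]}
    [ 0.6763 -0.1027  0.1638] 0.0078
lid_knuckle_left {'scene': [([271.0, 185.8], 0.61)], 'top': [([253.4, 166.7], 0.64), ([301.2, 164.5], 0.27)]}
    [0.6632 0.0493 0.1862] 0.0062
lid_knuckle_right {'scene': [([247.3, 223.0], 0.83)], 'top': [([303.8, 163.9], 0.71), ([253.5, 167.5], 0.29)]}
    [ 0.6795 -0.1111  0.1691] 0.0009
lid_handle {'scene': [([229.2, 175.4], 0.58), ([267.2, 278.6], 0.47)], 'top': [([303.7, 168.2], 0.75), ([279.0, 198.2], 0.69)]}
    [ 0.5558 -0.0249  0.2324] 0.0043
flask_mid {'scene': [([140.7, 272.8], 0.64), ([274.8, 180.8], 0.48)], 'top': [([380.6, 223.7], 0.69), ([361.2, 170.3], 0.58)]}
    [ 0.4911 -0.3823  0.0866] 0.0054
mat {'scene': [([153.9, 287.7], 0.95)], 'top': [([378.3, 225.5], 0.63)]}
bath {'scene': [([231.2, 227.4], 0.84)], 'top': [([256.0, 166.6], 0.74)]}
(0.117, 0.08, 0.17) [274.4 188.9] [252.1 166.9]
(0.117, -0.08, 0.17) [246.9 220.8] [301.9 165.3]
(0, 0, 0.232) [228.8 176. ] [280.8 199.1]
(0.1, 0.125, 0.16) [276.9 181.1] [238.3 173.3]
(0.1, -0.125, 0.16) [233.7 230.5] [315.6 170.8]
(-0.1, -0.125, 0.16) [180.9 204.7] [319.8 232.8]
(-0.1, 0.125, 0.16) [226.9 160.3] [240.3 235.7]
```

View pics/end.png

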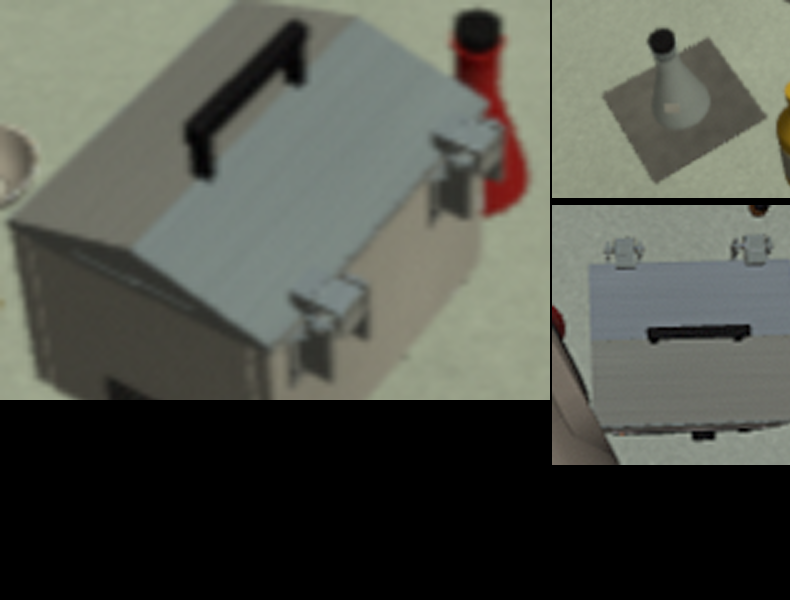

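The lid lies flush on the rim with both knuckles between their ears, at (330,300) and (468,140). The flask stands upright on the mat at (683,100), and the gripper is clear of everything, so I'm handing in.

```bash
python3 -c "
from h import *
print(bot.hand_in(), monitor.get_obs()['t'])"
```

```text
the job is handed in; nothing more can be done
the job is handed in; nothing more can be done
```

I lifted the clear flask out of the bath and stood it near the middle of the grey mat, then lowered the lid over both hinge pins until it was shut. I handed the job in just after 25 s of the 67 s; `hand_in` gave no verdict.

**Flask:** it touched the mat with about 4 N and stayed upright when released. The final picture shows its base wholly on the mat. The finder's estimate of about (0.491, −0.382) is within about 12 mm of the mat's middle.

**Lid:** it met the rim at tool height 0.216 m, the shut height I expected, with about 4 N. The finder put the handle at 0.232 m, matching its shut height, and the right knuckle at 0.169 m. The last picture shows the lid flush, with both knuckles between their ears.

**Checks that disagreed:**
- **Left hinge:** the network's points for the left pin did not agree between the two cameras. Its left knuckle came out at 0.186 m, against the 0.170 m expected when shut. I relied on the picture and the contact height there instead.
- **Mat centre:** the finder's two views of the mat also disagreed at the end, so the mat's middle comes from corners I read by hand.
- **Short jar:** once the lid was shut it could not be seen. It was last seen standing in place just after I set the flask down.

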